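# Stack a loaded parts bin on the pull-out tray and push the tray home under its keeper

## Task

Both loaded parts bins belong in the pull-out tray: gently set the one standing alone on the bench (not the empty nested pair) on top of the one in the tray so that it stacks, turned half round and fully down in the rim seats, and does not nest onto the levelling feet below. Let go of it, then push the tray in by its pull plate, fully home against the stop, so that the keeper reaches over the stack. Spill nothing, and leave the tape measure where it is.

Things in the scene. Friction and masses are not known exactly. Their poses are not given: they have to be found in the camera images.
- bin_low_mid (a point): Lower bin, loose in the tray (held within 3 mm by its 8 mm edges): grey stack-and-nest parts bin, open top, 170 long x 60 wide x 62 mm high, holding three levelling feet. Point at its centre, 31 mm above its underside; x lengthwise (-x, the tab end, towards the tray's pull), y across, z up. Upper bin stacked: exactly above, x axes opposite, its underside 57 mm above this one's underside.
- bin_low_tab (a point): Outer end of the lower bin's finger tab (28 wide, 9 long, 4 mm thick) in mid -x end, 94 mm from centre, at rim height. Below it the end wall has ONE hollow rib, the +x end has TWO (16.5 mm off the middle). A bin turned the same way slides its ribs down these hollows and nests; turned half round, its rib feet land in seats sunk 5 mm in the end rims, with 2 mm play each way: stacked.
- bin_top_mid (a point): The bin to put on top, standing alone on the bench with three levelling feet in it (0.25 to 0.4 kg): same bin, same axes (tab and single rib at -x), point at its centre 31 mm up. At the start it faces roughly as the lower bin does, so it would nest. The top 16 mm of its long sides are upright parallel bands, 60 mm apart over their outsides: grip it there, across its width, at mid length.
- bin_top_tab (a point): Outer end of the upper bin's finger tab, at rim height: 94 mm from that bin's centre towards its -x end, 29 mm above the centre point. Stacked, this tab is at the keeper's end, away from the tray's pull. Beyond this bin (+x), at least 20 mm from it, stands a fixed pile of boards, 220 mm high, its near face from x 0.59, y -0.33 to x 0.64, y -0.52 m: lift the bin clear of it before turning.
- tray (a joint): Pull-out tray on runners, m: 0 = fully out, grows as it is pushed in (+x of tray_seat), 0.100 = home against the stop. About 3 N of friction; it stays where it is left; 5 to 10 N pushes it in. Starts fully out.
- tray_seat (a point): Centre of the aluminium tray's upper face under the lower bin, 30 mm above the bench. x along the slide towards the back stop (push direction), z up. Board below: 115 mm wide. A steel keeper at the back, its lip's underside 155 mm above the bench, 40 mm wide: with the tray home it reaches 12 mm over the end of the upper bin's rim, 6 mm above it. With the tray out, it is clear of the bins.
- tray_pull (a point): Middle of the upright pull plate at the front of the tray, 160 mm in front of tray_seat (axes the same): 60 mm wide across the slide, 4 mm thick (6 at its top bead), from 26 to 69 mm above the bench; point 46 mm above the bench. Push on its front (-x) face. 64 mm are free between it and the lower bin's tab.
- tape_measure_mid (a point): Yellow tape measure lying on the bench, 62 x 73 x 32 mm; not needed. Point at its centre. Near it stands a nested pair of empty bins of the same kind (180 x 60 mm, 91 mm high), not needed either.
- foot_1_mid (a point): Steel levelling foot for a table leg: black 28 mm disc, upright 8 mm stem, 33 mm high, 30 g, standing loose in the lower bin; point 12 mm above its underside
- foot_2_mid (a point): Steel levelling foot for a table leg: black 28 mm disc, upright 8 mm stem, 33 mm high, 30 g, standing loose in the lower bin; point 12 mm above its underside
- foot_3_mid (a point): Steel levelling foot for a table leg: black 28 mm disc, upright 8 mm stem, 33 mm high, 30 g, standing loose in the lower bin; point 12 mm above its underside
- foot_4_mid (a point): Steel levelling foot for a table leg: black 28 mm disc, upright 8 mm stem, 33 mm high, 30 g, standing loose in the bin to be put on top; point 12 mm above its underside
- foot_5_mid (a point): Steel levelling foot for a table leg: black 28 mm disc, upright 8 mm stem, 33 mm high, 30 g, standing loose in the bin to be put on top; point 12 mm above its underside
- foot_6_mid (a point): Steel levelling foot for a table leg: black 28 mm disc, upright 8 mm stem, 33 mm high, 30 g, standing loose in the bin to be put on top; point 12 mm above its underside

How it is judged:
By the outcome, as a careful person would: the job done as asked, in the order asked, and still so for the second after the job is handed in, with the robot touching nothing.
It also fails if it takes over 54 s, if anything falls off the work surface, if the arm or the gripper's body presses on something with over 40 N, if the wrist force passes 120 N, or if a joint passes its speed limit or range.

## Robot

A 6-joint arm with a two-finger parallel gripper is mounted at the origin on a cart in front of the work surface, level with it; the furniture and walls round the work are solid. World frame = base frame: x ahead of the robot, y to its left, z up, the work surface at z = 0. Lengths are in m, angles in rad, forces in N, time in s.
With the tool pointing down it reaches from about 0.275 to 0.75 m from the base axis. Payload 10.2 kg.
Tool frame: the origin (TCP) lies at the very end of the fingers, on their centre line; the grasp point (between the pads) lies 19 mm behind it; z points along the fingers, y is the line along which they close (so a half turn about z gives the same grasp; the last joint's range is limited). The gripper opens to 88 mm and grips with 3 to 60 N. Pads are 18 mm wide; open, the fingers measure 123 mm over their backs; the gripper's body (75 mm by 187 mm) begins 45 mm behind the grasp point.
Start: joints at [-1.434, 0.313, 1.498, -0, 1.331, -0.223], TCP at [0.185, -0.491, 0.239] pointing down, gripper open.
Joint ranges: [-2.94, 2.94], [-0.97, 2.17], [0.19, 2.56], [-1.23, 4.37], [0.02, 3.11], [-2.88, 2.88]. Speed limits (rad/s): [2.39, 2.39, 3.01, 3.14, 3.14, 3.14].

## Interface

Orientations are given as a rotation vector (axis times angle).
In Python, from cell import manip gives the robot as it stands.
- The arm moves only by the tool jog_arm, never from a script. Its argument "motion" is text: rows parted by semicolons, each of 7 numbers parted by spaces: the turn, a rotation vector about the tool's x, y, z scaled (see below), then the shift along the tool's x, y, z scaled (see below), then the closure in counts, from 0 (fully open) to 255 (shut). A call has exactly 10 rows; each row is the pose to reach, as a shift and turn from the pose commanded when the call began, along the tool's axes at that moment; what a row does not reach only later rows make up. The controller multiplies each number of a shift by 0.3 m and each number of a turn by pi/2 rad. A row lasts 1/8 s, in which the tool goes at most 62.5 mm and 10.7 degrees, less where a joint would pass 70% of its speed; a pose out of reach is approached as far as the arm can. A call with a number of a shift or a turn outside -1 to 1 is refused whole. A call with a gripper value outside its range is refused whole. The fingers move at their own pace and stop on an object; "newtons" is the grip in N (left out, the last holds). Time passes only in rows, so rows that repeat a pose let the fingers close, or fill a call up. It gives the time, the measured TCP pose, the force, the opening and the grip force at its end, in the units of the state.
- manip.state(): the state, without advancing time (a new reading comes with each control period).
- manip.capture(name): name is "side" or "top" or "wrist"; returns a dict with "frame" (420x560x3 uint8, red, green, blue), "depth" (420x560 float32, m along the optical axis (not along the pixel's ray), 0 where there is no reading), "vertical_fov" (degrees; the focal length in pixels is half the picture's height over the tangent of half this angle, whatever the lens; pixels are square), "cx", "cy" (the principal point, pixels), "k1" (the pictures are not rectified: a ray, as slopes to the right and down, at radius r is drawn at 1 + k1 r^2 times it, then the intrinsics apply), "extrinsics" (4x4, takes a point from camera to world coordinates). Camera axes: x right, y down, z forward; pixel columns grow to the right and rows downward; lengths in m; the calibration is good to about 2 mm. A picture is of the moment at which its call begins.
- manip.sign_off(): hands the job in; it is judged then, once.
Trained networks look in a picture, given as the dict that the camera call returned (one of the last four; its "shot" number tells which), for a name from the list of things; names that differ only in an ending like _2 or _b are one class to them, and where a whole thing is asked for, a point or a joint stands for the part that bears it (a point fixed in the world has none). Each returns a list of dicts, best first, with "conf" (0 to 1); they miss things now and then, are a little off and sometimes report something else, mostly with a low value. They report only what shows in the picture. A call takes as long as a camera call.
- manip.search_frame(thing, picture): "point" ([row, column] in pixels, amid what is visible of it).
The state is a dict: "time": time; "joints": joint angles; "dq": joint speeds; "joint_efforts": joint torques, N m; "eef_pos": TCP position; "ee_rot": TCP orientation; "contact_force": force on the tool from outside, world axes, zero at the start; "torque": the same for the moment, N m; "gripper_width": finger opening in m; "finger_force": force on a finger pad.
Only numpy, scipy, OpenCV 4.12 (cv2) and the standard library are available. Lean on these libraries where they do the work, as an engineer would, in place of code of your own. Each camera call takes 0.05 s, during which the arm holds its last target. There are 200 camera calls.

## Working session

There is one attempt and no reset: what is moved stays moved. The work goes in short steps, Python scripts to look and compute and a tool call to move; the robot and the scene stay as the last step left them, time stands still between calls to the robot, and variables do not carry over. Pictures are saved under pics/ and viewed, at most 10 in all, crops included, and the job is handed in when it is done.

Besides the shell and the picture viewer there is one more tool, called after ">>>" as name(argument=value, ...), one argument or row to a line, values as JSON. jog_arm: Moves the arm, as the interface text tells. Shifts and turns lie within -1 to 1; 1 stands for 0.3 m of shift or pi/2 rad of turn. Its arguments: {"type":"object","properties":{"motion":{"type":"string"},"newtons":{"type":"number"}},"required":["motion"]}

```bash
ls; mkdir -p pics; cat > h.py <<'E'
import numpy as np, cv2
from cell import manip
from scipy.spatial.transform import Rotation as R
def K(p):
    f=p["frame"].shape[0]/2/np.tan(np.radians(p["vertical_fov"])/2); return f
def cloud(p):
    f=K(p);h,w=p["depth"].shape
    u,v=np.meshgrid(np.arange(w),np.arange(h))
    m=np.array([[f,0,p["cx"]],[0,f,p["cy"]],[0,0,1.]])
    s=cv2.undistortPoints(np.stack([u,v],-1).reshape(-1,1,2).astype(np.float64),m,np.array([p["k1"],0,0,0.])).reshape(h,w,2)
    d=p["depth"].astype(float)
    X=np.stack([s[...,0]*d,s[...,1]*d,d],-1)
    E=np.array(p["extrinsics"]); W=X@E[:3,:3].T+E[:3,3]; W[d<=0]=np.nan
    return W
def save(p,n): cv2.imwrite("pics/"+n,p["frame"][...,::-1])
E
cat > a.py <<'E'
from h import *
for n in ["top","side"]:
    p=manip.capture(n); W=cloud(p); save(p,n+"1.png"); np.save(n+"1.npy",W)
    print(n,np.round(np.array(p["extrinsics"])[:3,3],3),p["k1"])
    for t in ["bin_low_mid","bin_low_tab","bin_top_mid","bin_top_tab","tray_seat","tray_pull","tape_measure_mid","foot_1_mid"]:
        for r in manip.search_frame(t,p)[:6]:
            a,b=np.round(r["point"]).astype(int); print(t,round(r["conf"],2),a,b,np.round(W[a,b],3))
s=manip.state(); print(s)
E
python3 a.py
```

```text
pics
top [ 0.394 -0.105  1.81 ] -0.07947125312986307
bin_low_mid 0.97 207 140 [0.521 0.381 0.032]
bin_low_tab 0.84 207 140 [0.521 0.381 0.032]
bin_top_mid 0.91 214 382 [ 0.488 -0.456  0.025]
bin_top_tab 0.69 213 378 [ 0.491 -0.439  0.04 ]
tray_seat 0.62 226 153 [0.453 0.32  0.097]
tray_pull 0.86 224 155 [0.462 0.328 0.036]
tape_measure_mid 0.62 231 412 [ 0.428 -0.559  0.025]
foot_1_mid 0.46 219 146 [0.479 0.356 0.047]
side [ 0.358 -1.139  0.613] -0.06746488253870733
bin_low_mid 0.72 168 270 [0.515 0.337 0.053]
bin_low_tab 0.59 164 274 [0.532 0.34  0.068]
bin_top_mid 0.73 293 297 [ 0.484 -0.46   0.061]
bin_top_tab 0.62 295 293 [ 0.475 -0.462  0.058]
tray_seat 0.87 174 255 [0.454 0.338 0.031]
tray_seat 0.46 348 278 [ 0.425 -0.587  0.034]
tray_pull 0.65 176 256 [0.456 0.312 0.032]
tape_measure_mid 0.83 348 280 [ 0.429 -0.586  0.032]
{'time': 0.9, 'joints': array([-1.43440413e+00,  3.12886250e-01,  1.49770322e+00, -3.17244163e-05,
        1.33100637e+00, -2.23429738e-01]), 'dq': array([ 0.00054463,  0.00072934,  0.00141879, -0.00075286, -0.00089058,
       -0.00033384]), 'joint_efforts': array([ 4.22002719e-03, -4.02095640e+01, -2.52416736e+01,  6.97675464e-02,
        3.19071987e-02, -6.29836663e-07]), 'eef_pos': array([ 0.18482328, -0.49139229,  0.238726  ]), 'ee_rot': array([-3.09087960e+00, -5.62173643e-01,  4.81426973e-05]), 'contact_force': array([-0.34769952, -0.46662409, -0.16397268]), 'torque': array([ 0.07771037, -0.00049268,  0.04780525]), 'finger_force': 0.0, 'gripper_width': 0.08788697547029695}
```

View images.

```bash
python3 - <<'E'
import cv2,numpy as np
a=cv2.imread("pics/top1.png");b=cv2.imread("pics/side1.png")
def c(i,r0,r1,c0,c1): return cv2.resize(i[r0:r1,c0:c1],(400,300),interpolation=cv2.INTER_CUBIC)
cv2.imwrite("pics/m1.png",np.vstack([np.hstack([c(a,165,255,100,220),c(a,165,255,340,460)]),np.hstack([c(b,90,225,190,370),c(b,225,375,190,390)])]))
E
```

```text
(no output)
```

View pics/m1.png

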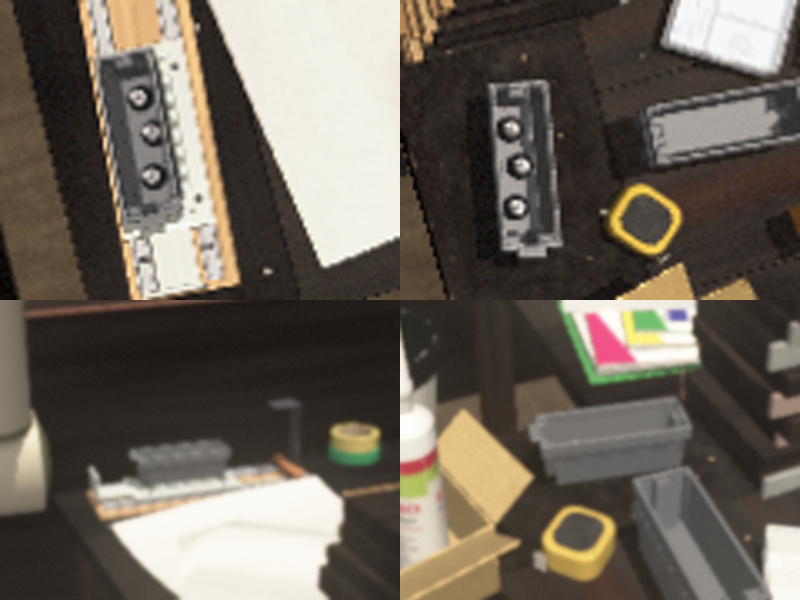

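Top view (upper crops): lower bin at (207,140) in the tray, tab towards the robot; the loose bin at (214,382), tab also towards the robot, tape measure to its right. Side view: the keeper stands behind the tray, pull plate in front.

```bash
cat > fit.py <<'E'
from h import *
def fit(W,c,zlo,zhi,rad=0.13):
    m=(np.hypot(W[...,0]-c[0],W[...,1]-c[1])<rad)&(W[...,2]>zlo)&(W[...,2]<zhi)
    P=W[m]; 
    r=cv2.minAreaRect((P[:,:2]*1000).astype(np.float32)); 
    return np.round(r[0],1),np.round(r[1],1),round(r[2],1),len(P),np.round(np.median(P[:,2]),4)
E
python3 - <<'E'
from fit import *
for n in ["top1","side1"]:
    W=np.load(n+".npy")
    print(n,"top",fit(W,(.488,-.456),.048,.075,.115))
    print(n,"low",fit(W,(.51,.36),.078,.105,.115))
s=manip.state();print(R.from_rotvec(s["ee_rot"]).as_matrix().round(3))
p=manip.capture("wrist");E=np.array(p["extrinsics"])
T=np.eye(4);T[:3,:3]=R.from_rotvec(s["ee_rot"]).as_matrix();T[:3,3]=s["eef_pos"]
print((np.linalg.inv(T)@E).round(3),p["vertical_fov"])
E
```

```text
top1 top (array([ 485.8, -485.1]), array([177.8, 165.5]), 3.2, 357, np.float64(0.0588))
top1 low (array([520. , 362.3]), array([180.4,  65.1]), 10.6, 340, np.float64(0.0887))
side1 top (array([ 485.6, -484.9]), array([178.9, 169.9]), 4.3, 1099, np.float64(0.0576))
side1 low (array([519.5, 361.5]), array([178.8,  70.6]), 10.5, 251, np.float64(0.0845))
[[ 0.936  0.352 -0.   ]
 [ 0.352 -0.936 -0.   ]
 [-0.    -0.    -1.   ]]
[[ 0.    -0.967 -0.256  0.065]
 [ 1.     0.     0.001 -0.   ]
 [-0.001 -0.256  0.967 -0.145]
 [ 0.     0.     0.     1.   ]] 64.04156678665213
```

```bash
cat >> h.py <<'E'
def Rdown(yaw):
    y=np.radians(yaw);c,s=np.cos(y),np.sin(y); return np.array([[c,s,0],[s,-c,0],[0,0,-1.]])
def delta(pos,yaw,p0=None,yaw0=None):
    s=manip.state(); R0=R.from_rotvec(s["ee_rot"]).as_matrix() if yaw0 is None else Rdown(yaw0)
    p0=s["eef_pos"] if p0 is None else p0
    t=R.from_matrix(R0.T@Rdown(yaw)).as_rotvec()/(np.pi/2); d=R0.T@(np.array(pos)-p0)/0.3
    print("turn",t.round(4),"shift",d.round(4)); return t,d
E
python3 - <<'E'
from fit import *
for n in ["top1","side1"]:
    W=np.load(n+".npy").copy()
    m=(W[...,1]<-.51)|((W[...,1]<-.495)&(W[...,0]<.45)); 
    V=W.copy(); V[m]=np.nan
    print(n,fit(V,(.488,-.456),.05,.072,.11))
    c=(W[...,0]>.12)&(W[...,0]<.58)&(W[...,1]>-.62)&(W[...,1]<-.3)&(W[...,2]>.1)
    P=W[c]; 
    for x in np.arange(.12,.58,.06):
        q=P[(P[:,0]>=x)&(P[:,0]<x+.06)]; print(round(x,2),len(q),q[:,2].max().round(3) if len(q) else "", end="; ")
    print()
delta((.488,-.457,.22),4)
E
```

```text
top1 (array([ 482.7, -433.2]), array([177.4,  61.7]), 3.1, 301, np.float64(0.059))
0.12 2074 0.608; 0.18 2060 0.599; 0.24 614 0.541; 0.3 225 0.214; 0.36 73 0.127; 0.42 0 ; 0.48 0 ; 0.54 2 0.105; 
side1 (array([ 481.6, -432.5]), array([178.7,  65.8]), 3.3, 920, np.float64(0.058))
0.12 5166 0.602; 0.18 8002 0.596; 0.24 2133 0.538; 0.3 774 0.217; 0.36 230 0.119; 0.42 0 ; 0.48 0 ; 0.54 0 ; 
turn [ 0.     -0.      0.1846] shift [0.9862 0.2485 0.0625]
```

>>> jog_arm(
  motion="0 0 0 0 0 -0.1 0; 0 0 0.04 0.15 0.03 -0.1 0; 0 0 0.08 0.33 0.06 -0.1 0; 0 0 0.12 0.52 0.09 -0.1 0; 0 0 0.16 0.71 0.13 -0.1 0; 0 0 0.195 0.88 0.16 -0.04 0; 0 0 0.195 0.98 0.173 0.04 0; 0 0 0.195 0.98 0.173 0.06 0; 0 0 0.195 0.98 0.173 0.06 0; 0 0 0.195 0.98 0.173 0.06 0",
)

```text
time: 2.2
eef_pos: [0.4775, -0.4373, 0.222]
ee_rot: [3.139, 0.082, 0.002]
contact_force: [-0.3, 0.4, -0.1]
gripper_width: 0.0881
finger_force: 0.0
```

```bash
python3 - <<'E'
from fit import *
s=manip.state();print(s["time"],s["eef_pos"].round(4),R.from_rotvec(s["ee_rot"]).as_matrix()[:,0].round(3),s["joints"].round(2))
p=manip.capture("wrist");save(p,"w1.png");W=cloud(p);np.save("w1.npy",W)
for t in ["bin_top_mid","bin_top_tab","foot_4_mid"]:
    for r in manip.search_frame(t,p)[:3]:
        a,b=np.round(r["point"]).astype(int); print(t,round(r["conf"],2),a,b,np.round(W[a,b],3))
V=W.copy();V[V[...,1]<-.49]=np.nan
print(fit(V,(.487,-.433),.055,.07,.11))
E
```

```text
2.2 [ 0.4775 -0.4373  0.222 ] [0.999 0.052 0.001] [-0.92  0.6   1.11 -0.    1.43  0.6 ]
bin_top_mid 0.79 185 276 [ 0.478 -0.43   0.009]
bin_top_tab 0.71 188 277 [ 0.473 -0.432  0.002]
foot_4_mid 0.69 213 274 [ 0.449 -0.43   0.017]
(array([ 480.8, -432.2]), array([178.3,  60.1]), 3.5, 3380, np.float64(0.0606))
```

View pics/w1.png

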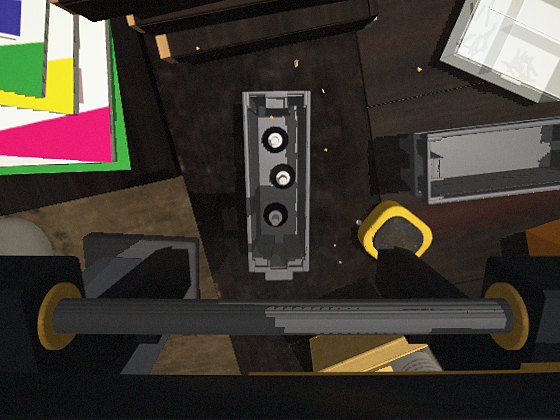

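>>> jog_arm(
  motion="0 0 -0.0045 0.027 -0.016 0.12 0; 0 0 -0.0045 0.027 -0.016 0.27 0; 0 0 -0.0045 0.027 -0.016 0.42 0; 0 0 -0.0045 0.027 -0.016 0.54 0; 0 0 -0.0045 0.027 -0.016 0.61 0; 0 0 -0.0045 0.027 -0.016 0.625 0; 0 0 -0.0045 0.027 -0.016 0.625 0; 0 0 -0.0045 0.027 -0.016 0.625 130; 0 0 -0.0045 0.027 -0.016 0.625 130; 0 0 -0.0045 0.027 -0.016 0.625 130",
  newtons=25,
)

```text
time: 3.65
eef_pos: [0.4862, -0.4315, 0.0337]
ee_rot: [3.139, 0.095, 0.001]
contact_force: [0.4, -5.0, 2.5]
gripper_width: 0.0602
finger_force: 2.1
```

>>> jog_arm(
  motion="0 0 0 0 0 0 130; 0 0 0 0 0 -0.01 130; 0 0 0 0 0 -0.04 130; 0 0 0 0 0 -0.1 130; 0 0 0 0 0 -0.2 130; 0 0 0 0 0 -0.31 130; 0 0 0 0 0 -0.44 130; 0 0 0 0 0 -0.57 130; 0 0 0 0 0 -0.68 130; 0 0 0 0 0 -0.77 130",
  newtons=25,
)

```text
time: 4.9
eef_pos: [0.486, -0.431, 0.2671]
ee_rot: [3.139, 0.095, 0.002]
contact_force: [0.9, -0.5, -3.4]
gripper_width: 0.0598
finger_force: 25.0
```

```bash
python3 - <<'E'
from h import *
W=np.load("top1.npy")
for y in np.arange(-.4,.5,.1):
    for x0,x1 in [(.25,.4),(.4,.6),(.6,.75)]:
        m=(W[...,0]>x0)&(W[...,0]<x1)&(W[...,1]>y)&(W[...,1]<y+.1); print(round(y,1),x0,np.nanpercentile(W[m][:,2],99.5).round(3),end=" | ")
    print()
E
```

```text
-0.4 0.25 0.009 | -0.4 0.4 0.193 | -0.4 0.6 0.283 | 
-0.3 0.25 -0.697 | -0.3 0.4 0.046 | -0.3 0.6 0.273 | 
-0.2 0.25 0.681 | -0.2 0.4 0.072 | -0.2 0.6 0.077 | 
-0.1 0.25 0.681 | -0.1 0.4 0.082 | -0.1 0.6 0.091 | 
-0.0 0.25 0.432 | -0.0 0.4 0.085 | -0.0 0.6 0.086 | 
0.1 0.25 0.229 | 0.1 0.4 0.059 | 0.1 0.6 0.059 | 
0.2 0.25 0.019 | 0.2 0.4 0.04 | 0.2 0.6 0.04 | 
0.3 0.25 0.071 | 0.3 0.4 0.098 | 0.3 0.6 0.163 | 
0.4 0.25 0.01 | 0.4 0.4 0.092 | 0.4 0.6 0.165 |
```

>>> jog_arm(
  motion="0 0 0 0 -0.02 -0.02 130; 0 0 -0.03 0 -0.06 -0.05 130; 0 0 -0.09 0.01 -0.13 -0.08 130; 0 0 -0.17 0.02 -0.22 -0.08 130; 0 0 -0.26 0.03 -0.32 -0.08 130; 0 0 -0.35 0.045 -0.42 -0.08 130; 0 0 -0.44 0.06 -0.52 -0.08 130; 0 0 -0.53 0.07 -0.61 -0.08 130; 0 0 -0.61 0.08 -0.68 -0.08 130; 0 0 -0.683 0.09 -0.73 -0.08 130",
)

```text
time: 6.15
eef_pos: [0.4993, -0.2091, 0.2878]
ee_rot: [-2.644, -1.695, 0.001]
contact_force: [0.4, 0.0, -2.9]
gripper_width: 0.0595
finger_force: 25.0
```

>>> jog_arm(
  motion="0 0 -0.07 0.067 -0.031 0 130; 0 0 -0.14 0.133 -0.061 0 130; 0 0 -0.21 0.2 -0.092 0 130; 0 0 -0.28 0.266 -0.123 0 130; 0 0 -0.35 0.333 -0.153 0 130; 0 0 -0.42 0.4 -0.184 0 130; 0 0 -0.49 0.466 -0.215 0 130; 0 0 -0.56 0.533 -0.246 0 130; 0 0 -0.63 0.6 -0.276 0 130; 0 0 -0.697 0.666 -0.307 0 130",
)

```text
time: 7.4
eef_pos: [0.5, 0.0104, 0.2877]
ee_rot: [-1.376, -2.822, 0.0]
contact_force: [0.3, 0.5, -2.5]
gripper_width: 0.0593
finger_force: 25.0
```

>>> jog_arm(
  motion="0 0 -0.08 0.055 0.06 0 130; 0 0 -0.16 0.11 0.12 0 130; 0 0 -0.24 0.165 0.18 0 130; 0 0 -0.32 0.22 0.24 0 130; 0 0 -0.4 0.275 0.3 0 130; 0 0 -0.48 0.33 0.36 0 130; 0 0 -0.56 0.385 0.42 0 130; 0 0 -0.63 0.435 0.475 0 130; 0 0 -0.68 0.47 0.51 0 130; 0 0 -0.694 0.48 0.523 0 130",
)

```text
time: 8.65
eef_pos: [0.5363, 0.2198, 0.2877]
ee_rot: [0.282, -3.127, 0.0]
contact_force: [-0.2, -0.1, -3.4]
gripper_width: 0.0597
finger_force: 25.0
```

```bash
python3 - <<'E'
from fit import *
s=manip.state();M=R.from_rotvec(s["ee_rot"]).as_matrix();print(s["time"],s["eef_pos"].round(4),np.degrees(np.arctan2(M[1,0],M[0,0])),s["joints"].round(2))
p=manip.capture("wrist");save(p,"w2.png");W=cloud(p);np.save("w2.npy",W)
for t in ["bin_low_mid","bin_low_tab","bin_top_mid","tray_seat"]:
    for r in manip.search_frame(t,p)[:3]:
        a,b=np.round(r["point"]).astype(int); print(t,round(r["conf"],2),a,b,np.round(W[a,b],3))
print("low",fit(W,(.524,.363),.085,.1,.11))
for r in (.11,.15): print("held",fit(W,s["eef_pos"],.295,.34,r))
E
```

```text
8.65 [0.5363 0.2198 0.2877] -169.6960641227726 [ 0.19  0.41  1.24  0.    1.5  -1.56]
bin_low_mid 0.84 189 420 [0.517 0.385 0.036]
bin_low_tab 0.92 188 422 [0.515 0.384 0.041]
bin_top_mid 0.77 196 283 [0.507 0.215 0.263]
tray_seat 0.83 104 392 [0.428 0.328 0.031]
tray_seat 0.43 187 420 [0.514 0.383 0.038]
low (array([517.6, 363.9]), array([178.5,  61.1]), 11.1, 2865, np.float64(0.0903))
held (array([519.5, 217. ]), array([135. ,  94.4]), 11.0, 22554, np.float64(0.3142))
held (array([519.5, 217. ]), array([135. ,  94.4]), 11.0, 22554, np.float64(0.3142))
```

View pics/w2.png

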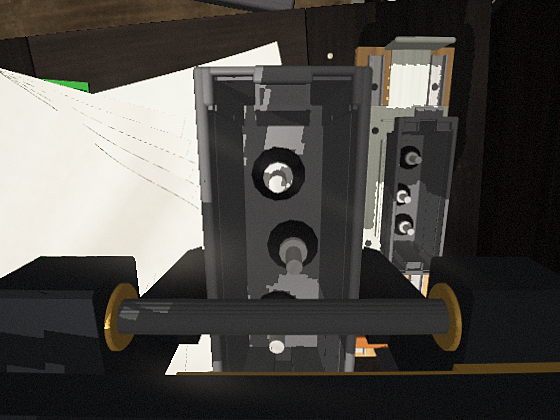

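Held bin fills columns 195–370 with its feet in place (rows 175, 245, 345); the lower bin is at right (rows 105–270, cols 385–458), tab and pull plate (42,420) towards the robot.

```bash
cat > edges.py <<'E'
from h import *
def edges(W,c,yaw,zlo,zhi,xr,yr=45):
    y=np.radians(yaw);A=np.array([[np.cos(y),np.sin(y)],[-np.sin(y),np.cos(y)]])
    m=(W[...,2]>zlo)&(W[...,2]<zhi); P=(W[m][:,:2]-c)@A.T*1000
    P=P[(abs(P[:,1])<yr)&(P[:,0]>xr[0])&(P[:,0]<xr[1])]
    xs,lo,hi=[],[],[]
    for x in np.arange(xr[0],xr[1],8):
        q=P[(P[:,0]>=x)&(P[:,0]<x+8)]
        if len(q)>8: xs.append(x+4);lo.append(np.percentile(q[:,1],2));hi.append(np.percentile(q[:,1],98))
    for n,v in (("lo",lo),("hi",hi)):
        k=np.polyfit(xs,v,1); print(n,"at0 %.2f slope deg %.2f resid %.2f"%(k[1],np.degrees(k[0]),np.std(np.polyval(k,xs)-v)))
    for a,b in ((-28,-18),(-12,12),(18,28)):
        q=P[(P[:,1]>a)&(P[:,1]<b)]
        if len(q): print("x ends in y",a,b,np.percentile(q[:,0],[0.5,99.5]).round(1))
E
python3 - <<'E'
from edges import *
W=np.load("w2.npy")
print("low");edges(W,np.array([.522,.3648]),11,.085,.096,(-100,95))
edges(W,np.array([.522,.3648]),11,.085,.096,(-76,76))
print("held (tool frame-like: x to tool x)")
s=manip.state();e=s["eef_pos"]
edges(W,e[:2],-169.7,e[2]+.018,e[2]+.036,(35,110))
m=(np.hypot(W[...,0]-e[0],W[...,1]-e[1])<.1)&(W[...,2]>.28)&(W[...,2]<.33);A=np.radians(-169.7)
q=(W-e)@np.array([np.cos(A),np.sin(A),0]);mm=m&(q>.03);print(np.histogram(W[mm][:,2],np.arange(.28,.33,.003)))
E
```

```text
low
lo at0 -27.39 slope deg 1.12 resid 5.69
hi at0 26.11 slope deg -1.67 resid 5.77
x ends in y -28 -18 [-84.3  70.6]
x ends in y -12 12 [-93.7  84.5]
x ends in y 18 28 [-85.   62.7]
lo at0 -29.80 slope deg 0.41 resid 1.12
hi at0 27.97 slope deg -2.49 resid 4.25
x ends in y -28 -18 [-75.7  70.7]
x ends in y -12 12 [-75.5  75.9]
x ends in y 18 28 [-75.4  62.5]
held (tool frame-like: x to tool x)
lo at0 -32.73 slope deg 1.74 resid 0.29
hi at0 29.36 slope deg -1.81 resid 0.30
x ends in y -28 -18 [35.5 84.8]
x ends in y -12 12 [70.  84.8]
x ends in y 18 28 [35.4 84.4]
(array([ 469,  500,  646,  718,  625,  669,  708,  835,  682,  993, 1938,
       6282,  576,    0,    0,    0]), array([0.28 , 0.283, 0.286, 0.289, 0.292, 0.295, 0.298, 0.301, 0.304,
       0.307, 0.31 , 0.313, 0.316, 0.319, 0.322, 0.325, 0.328]))
```

>>> jog_arm(
  motion="0 0 -0.008 -0.005 0.06 0 130; 0 0 -0.008 -0.015 0.15 0 130; 0 0 -0.008 -0.025 0.26 0 130; 0 0 -0.008 -0.037 0.36 0 130; 0 0 -0.008 -0.037 0.44 0.03 130; 0 0 -0.008 -0.037 0.478 0.1 130; 0 0 -0.008 -0.037 0.478 0.22 130; 0 0 -0.008 -0.037 0.478 0.34 130; 0 0 -0.008 -0.037 0.478 0.43 130; 0 0 -0.008 -0.037 0.478 0.459 130",
)

```text
time: 10.15
eef_pos: [0.5221, 0.3625, 0.1489]
ee_rot: [0.298, -3.125, 0.001]
contact_force: [-0.2, 0.4, -3.3]
gripper_width: 0.0591
finger_force: 25.0
```

```bash
python3 - <<'E'
from fit import *
s=manip.state();M=R.from_rotvec(s["ee_rot"]).as_matrix();print(s["time"],s["eef_pos"].round(4),np.degrees(np.arctan2(M[1,0],M[0,0])),s["contact_force"].round(1))
p=manip.capture("side");W=cloud(p);np.save("s3.npy",W)
cv2.imwrite("pics/s3.png",cv2.resize(p["frame"][100:190,215:335,::-1],(800,600),interpolation=cv2.INTER_CUBIC))
p=manip.capture("top");np.save("t3.npy",cloud(p))
E
```

```text
10.15 [0.5221 0.3625 0.1489] -169.12215660659402 [-0.2  0.4 -3.3]
```

View pics/s3.png

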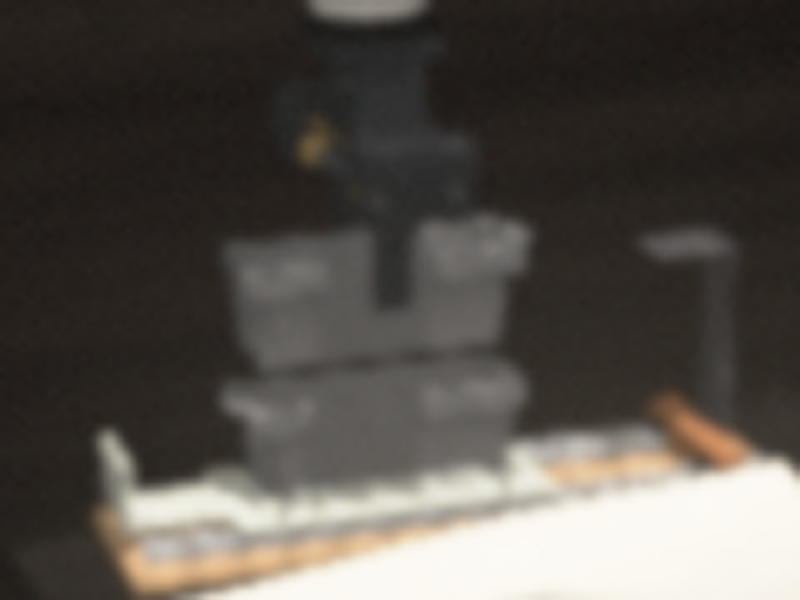

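Upper bin hovers straight above the lower one, its tab on the keeper side; keeper clear to the right.

>>> jog_arm(
  motion="0 0 0 0 0 0.025 130; 0 0 0 0 0 0.05 130; 0 0 0 0 0 0.064 130; 0 0 0 0 0 0.068 130; 0 0 0 0 0 0.072 130; 0 0 0 0 0 0.076 130; 0 0 0 0 0 0.079 130; 0 0 0 0 0 0.082 130; 0 0 0 0 0 0.085 130; 0 0 0 0 0 0.085 130",
)

```text
time: 11.5
eef_pos: [0.523, 0.362, 0.1252]
ee_rot: [-0.297, 3.127, 0.0]
contact_force: [0.3, 0.4, -2.3]
gripper_width: 0.0594
finger_force: 25.0
```

>>> jog_arm(
  motion="0 0 0 0 0 0.002 130; 0 0 0 0 0 0.004 130; 0 0 0 0 0 0.006 130; 0 0 0 0 0 0.008 130; 0 0 0 0 0 0.010 130; 0 0 0 0 0 0.010 130; 0 0 0 0 0 0.010 130; 0 0 0 0 0 0.010 130; 0 0 0 0 0 0.010 130; 0 0 0 0 0 0.010 130",
)

```text
time: 12.75
eef_pos: [0.523, 0.362, 0.1221]
ee_rot: [-0.297, 3.127, 0.0]
contact_force: [0.4, 3.6, 0.4]
gripper_width: 0.0597
finger_force: 25.0
```

```bash
python3 - <<'E'
from h import *
s=manip.state();print(s["eef_pos"].round(4),s["contact_force"].round(1),s["torque"].round(2))
E
```

```text
[0.523  0.362  0.1221] [0.4 3.6 0.4] [ 0.81 -0.15 -0.03]
```

>>> jog_arm(
  motion="0 0 0 0 0.0015 0 130; 0 0 0 0 0.003 0 130; 0 0 0 0 0.003 0.001 130; 0 0 0 0 0.003 0.002 130; 0 0 0 0 0.003 0.003 130; 0 0 0 0 0.003 0.004 130; 0 0 0 0 0.003 0.005 130; 0 0 0 0 0.003 0.006 130; 0 0 0 0 0.003 0.006 130; 0 0 0 0 0.003 0.006 130",
)

```text
time: 14.0
eef_pos: [0.5229, 0.3632, 0.1214]
ee_rot: [-0.297, 3.126, 0.001]
contact_force: [-3.3, 2.2, 9.4]
gripper_width: 0.0594
finger_force: 25.0
```

```bash
python3 - <<'E'
from h import *
s=manip.state();print(s["eef_pos"].round(4),s["contact_force"].round(1),s["torque"].round(2))
E
```

```text
[0.5229 0.3632 0.1214] [-3.3  2.2  9.4] [ 0.68  0.29 -0.04]
```

>>> jog_arm(
  motion="0 0 0 0 0 -0.002 130; 0 0 0 0 0 -0.003 130; 0 0 0 0 0 -0.003 60; 0 0 0 0 0 -0.003 0; 0 0 0 0 0 -0.003 0; 0 0 0 0 0 -0.003 0; 0 0 0 0 0 -0.05 0; 0 0 0 0 0 -0.15 0; 0 0 0 0 0 -0.3 0; 0 0 0 0 0 -0.4 0",
)

```text
time: 15.25
eef_pos: [0.523, 0.363, 0.2436]
ee_rot: [-0.297, 3.124, 0.002]
contact_force: [-0.1, -0.3, -0.0]
gripper_width: 0.0879
finger_force: 0.0
```

```bash
python3 - <<'E'
from edges import *
from fit import fit
s=manip.state();print(s["eef_pos"].round(4),s["contact_force"].round(1),s["gripper_width"])
p=manip.capture("wrist");W=cloud(p);np.save("w4.npy",W)
cv2.imwrite("pics/w4.png",p["frame"][:,:,::-1])
print("up",fit(W,(.522,.363),.14,.158,.11))
m=(np.hypot(W[...,0]-.522,W[...,1]-.363)<.1)&(W[...,2]>.142)&(W[...,2]<.156);P=W[m];k=np.linalg.lstsq(np.c_[P[:,:2]-[.522,.363],np.ones(len(P))],P[:,2],rcond=None)[0];print("plane",k.round(4))
for t in ["bin_low_mid","bin_top_mid","tray_pull"]:
    for r in manip.search_frame(t,p)[:2]:
        a,b=np.round(r["point"]).astype(int); print(t,round(r["conf"],2),a,b,np.round(W[a,b],3))
E
```

```text
[0.523  0.363  0.2436] [-0.1 -0.3 -0. ] 0.08792310086934203
up (array([517.3, 362.7]), array([156.8,  60.2]), 10.8, 4143, np.float64(0.1486))
plane [ 0.0005 -0.0024  0.148 ]
bin_low_mid 0.6 94 285 [0.435 0.348 0.091]
bin_top_mid 0.79 188 275 [0.516 0.355 0.091]
tray_pull 0.64 58 285 [0.397 0.341 0.029]
```

View pics/w4.png

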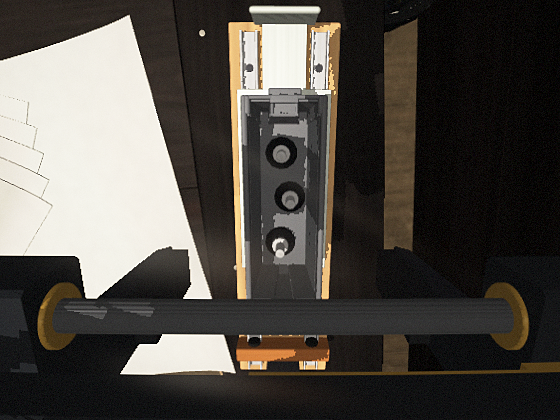

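Stack is level with its rim at 0.149 m, three feet upright; the pull plate shows at (12,285).

```bash
python3 - <<'E'
from h import *
for n in ["w4","w2","t3","s3"]:
    W=np.load(n+".npy");c=np.array([.365,.3325]);y=np.radians(10.7);A=np.array([[np.cos(y),np.sin(y)],[-np.sin(y),np.cos(y)]])
    m=(np.hypot(W[...,0]-c[0],W[...,1]-c[1])<.045)&(W[...,2]>.05)&(W[...,2]<.078)
    if m.sum()>5: P=W[m];q=(P[:,:2]-c)@A.T*1000;print(n,m.sum(),np.percentile(q,[2,50,98],axis=0).round(1).tolist(),P[:,2].max().round(3))
for dx in (-.035,):
    delta((.365+(dx)*np.cos(y),.3325+dx*np.sin(y),.2436),-169.3)
E
```

```text
w4 769 [[-2.4, -26.8], [1.6, 1.6], [2.8, 30.7]] 0.07
w2 515 [[-2.2, -28.0], [1.2, 0.7], [3.4, 29.6]] 0.07
t3 19 [[-1.5, -30.9], [1.2, -17.1], [3.9, 0.3]] 0.074
s3 20 [[-3.0, -33.6], [-1.1, -10.0], [1.7, 26.8]] 0.068
turn [0.0001 0.0002 0.0017] shift [ 6.517e-01 -1.000e-04 -1.130e-02]
```

>>> jog_arm(
  motion="0 0 0 0.08 0 0 60; 0 0 0 0.24 0 0 200; 0 0 0 0.42 0 0 255; 0 0 0 0.57 0 0 255; 0 0 0 0.652 0 0.06 255; 0 0 0 0.652 0 0.22 255; 0 0 0 0.652 0 0.4 255; 0 0 0 0.652 0 0.56 255; 0 0 0 0.652 0 0.66 255; 0 0 0 0.652 0 0.68 255",
)

```text
time: 16.7
eef_pos: [0.3291, 0.3251, 0.0341]
ee_rot: [0.297, -3.123, 0.003]
contact_force: [-0.5, 0.2, -0.2]
gripper_width: 0.0001
finger_force: 0.0
```

>>> jog_arm(
  motion="0 0 0 -0.03 0 0 255; 0 0 0 -0.055 0 0 255; 0 0 0 -0.075 0 0 255; 0 0 0 -0.09 0 0 255; 0 0 0 -0.105 0 0 255; 0 0 0 -0.125 0 0 255; 0 0 0 -0.145 0 0 255; 0 0 0 -0.17 0 0 255; 0 0 0 -0.195 0 0 255; 0 0 0 -0.22 0 0 255",
)

```text
time: 17.95
eef_pos: [0.396, 0.3385, 0.0362]
ee_rot: [0.297, -3.127, 0.0]
contact_force: [-2.3, -0.5, 2.8]
gripper_width: 0.0002
finger_force: 1.5
```

>>> jog_arm(
  motion="0 0 0 -0.02 0 0 255; 0 0 0 -0.04 0 0 255; 0 0 0 -0.06 0 0 255; 0 0 0 -0.08 0 0 255; 0 0 0 -0.1 0 0 255; 0 0 0 -0.12 0 0 255; 0 0 0 -0.135 0 0 255; 0 0 0 -0.147 0 0 255; 0 0 0 -0.155 0 0 255; 0 0 0 -0.16 0 0 255",
)

```text
time: 19.2
eef_pos: [0.4426, 0.3475, 0.0362]
ee_rot: [0.297, -3.127, 0.0]
contact_force: [-1.7, -2.3, -0.4]
gripper_width: 0.0005
finger_force: 1.3
```

>>> jog_arm(
  motion="0 0 0 -0.004 0 0 255; 0 0 0 -0.008 0 0 255; 0 0 0 -0.012 0 0 255; 0 0 0 -0.016 0 0 255; 0 0 0 -0.02 0 0 255; 0 0 0 -0.023 0 0 255; 0 0 0 -0.026 0 0 255; 0 0 0 -0.029 0 0 255; 0 0 0 -0.032 0 0 255; 0 0 0 -0.032 0 0 255",
)

```text
time: 20.45
eef_pos: [0.4504, 0.3489, 0.0361]
ee_rot: [0.297, -3.123, 0.002]
contact_force: [-9.4, -5.7, 5.5]
gripper_width: 0.0004
finger_force: 5.7
```

>>> jog_arm(
  motion="0 0 0 -0.002 0 0 255; 0 0 0 -0.004 0 0 255; 0 0 0 -0.006 0 0 255; 0 0 0 -0.008 0 0 255; 0 0 0 -0.008 0 0 255; 0 0 0 -0.008 0 0 255; 0 0 0 -0.008 0 0 255; 0 0 0 -0.008 0 0 255; 0 0 0 -0.008 0 0 255; 0 0 0 -0.008 0 0 255",
)

```text
time: 21.7
eef_pos: [0.4506, 0.349, 0.036]
ee_rot: [0.297, -3.118, 0.004]
contact_force: [-21.9, -9.1, 14.1]
gripper_width: 0.0005
finger_force: 11.7
```

Hard stop felt. Backing off and looking.

>>> jog_arm(
  motion="0 0 0 0.01 0 0 255; 0 0 0 0.04 0 0 255; 0 0 0 0.1 0 0 255; 0 0 0 0.17 0 0 255; 0 0 0 0.2 0 -0.05 255; 0 0 0 0.2 0 -0.2 255; 0 0 0 0.2 0 -0.38 255; 0 0 0 0.2 0 -0.55 255; 0 0 0 0.2 0 -0.7 255; 0 0 0 0.2 0 -0.75 255",
)

```text
time: 22.95
eef_pos: [0.396, 0.339, 0.2639]
ee_rot: [-0.297, 3.122, 0.004]
contact_force: [-0.3, 0.4, -0.2]
gripper_width: 0.0005
finger_force: 0.0
```

```bash
python3 - <<'E'
from h import *
from fit import fit
s=manip.state();print(s["eef_pos"].round(4),s["contact_force"].round(1))
p=manip.capture("side");q=manip.capture("wrist");t=manip.capture("top")
W=cloud(q);y=np.radians(10.7);A=np.array([[np.cos(y),np.sin(y)],[-np.sin(y),np.cos(y)]])
c=np.array([.365,.3325])+.1*A[0]
for V in (W,cloud(p),cloud(t)):
    m=(np.hypot(V[...,0]-c[0],V[...,1]-c[1])<.045)&(V[...,2]>.05)&(V[...,2]<.078)
    if m.sum()>5: print(m.sum(),np.percentile((V[m][:,:2]-c)@A.T*1000,[2,50,98],axis=0).round(1).tolist())
print("up",fit(W,(.62,.382),.14,.153,.11))
f=lambda i,r0,r1,c0,c1:cv2.resize(i["frame"][r0:r1,c0:c1,::-1],(400,300),interpolation=cv2.INTER_CUBIC)
cv2.imwrite("pics/fin.png",np.vstack([np.hstack([f(p,100,190,215,335),f(t,155,245,90,210)]),np.hstack([f(q,0,420,0,560),f(p,225,375,190,390)])]))
E
```

```text
[0.396  0.339  0.2639] [-0.3  0.4 -0.2]
337 [[-3.7, -27.2], [-2.4, 1.7], [-1.3, 30.2]]
24 [[-2.0, -28.7], [0.1, -9.1], [2.4, 27.9]]
32 [[-1.8, -29.9], [1.6, -1.6], [4.3, 30.6]]
up (array([544.8, 367.8]), array([15.6, 42.1]), 10.4, 540, np.float64(0.1458))
```

View pics/fin.png

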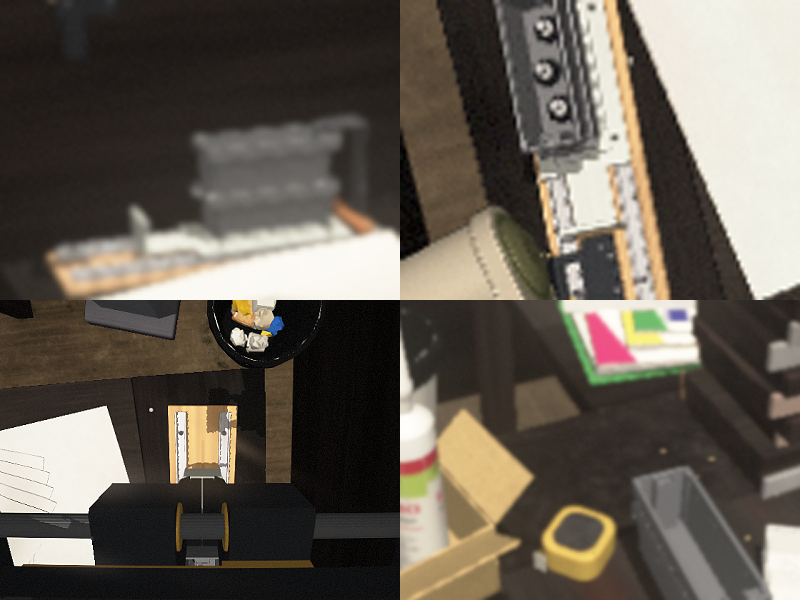

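The stack stands level under the keeper, the tray has moved 100 mm, the three feet are in the upper bin and the tape measure is where it was.

```bash
python3 -c "
from cell import manip
print(manip.sign_off())"
```

```text
the job is handed in; nothing more can be done
None
```

The loaded bin is stacked half-turned in the rim seats of the tray bin, the tray is pushed home against its stop under the keeper, the tape measure was not touched, and the job was handed in at about 23 s.

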